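# Hang the clay scraper back on its crowded hook

## Task

A small jar has been left standing on the blade of the flat clay scraper. Stand the jar upright on the turntable beside the scraper, clear of it, then hang the scraper by its eye on the one free hook of the tool rack, between the tools already hanging there. Do not knock or unhook those tools, do not tip the jar over, and leave the cup and the dish where they are.

Things in the scene. Friction and masses are not known exactly. Their poses are not given: they have to be found in the camera images.
- jar: plain brown round jar with a closed lid, 47 mm across, 51 mm high; origin at the centre of its underside, z up. It starts standing on the scraper's blade.
- scraper: clay scraper lying flat, 170 mm long: wooden handle 92 x 22 mm, 16 mm thick; at one end a steel blade 62 mm long, 64 wide, 3 thick, flush with the underside; at the other a round eye (hole 15 mm, outside 25, 10 thick). Origin: mid-length, on the underside; x from blade to eye, y across, z up out of its top face. Centre of mass about 15 mm from the origin towards the blade; 0.12 kg.
- scraper_eye (a point): centre of the scraper's eye, 72 mm along x from the scraper's origin and 8 mm above its underside; the hole's axis is the scraper's z. Turns with the scraper.
- scraper_grip (a point): middle of the handle, 8 mm above the scraper's origin; the handle is flat-sided from 32 mm behind to 60 mm ahead of it along x.
- scraper_blade (a point): centre of the blade's top face, where the jar stands; 54 mm along -x from the scraper's origin.
- rack: fixed rack: upright plywood panel 360 mm wide, 270 high, with four equal steel hooks 85 mm apart at 215 mm height. Origin on the turntable under the middle of the panel's front face; x points into the panel, y along it, z up. Each hook is an 8 mm round rod: a level shank 35 mm out of the panel (along -x), then a straight end 28 mm long rising outwards at 60 degrees above level.
- hook_tag: the free hook, one of the two middle ones, marked by a blank metal tag plate 30 x 16 mm on the panel 30 mm above it. Origin on the axis of the hook's level shank, 17 mm out from the panel; axes as the rack's. An eye slides on along the sloping end if the scraper is held leaning 30 degrees from lying flat, eye end up towards the panel; let go at the bend it swings down and hangs.
- hook_bend (a point): the free hook's bend: on the rod's axis, where the level shank ends, 35 mm out from the panel.
- hook_tip (a point): the free hook's rounded end, on the rod's axis (the rod ends 4 mm beyond), 28 mm from the bend along the 60 degree slope.
- disc_tool: hanging neighbour with a round disc head 44 mm across, handle and eye like the scraper's; origin at the lower end level with its eye's centre, the eye 157 mm above; z up.
- narrow_tool: hanging neighbour with a narrow straight blade 26 mm wide, otherwise the same; origin at the lower end, eye 157 mm above.
- loop_tool: hanging neighbour with a triangular wire loop 50 mm wide, otherwise the same; origin at the lower end, eye 157 mm above.
- dish: shallow round porcelain dish 68 mm across, 18 mm high, bystander; origin under its centre.
- white_cup: plain white cup 87 x 112 mm, 80 mm high, bystander; origin under its centre.

How it is judged:
On the way, in this order (a step that is already met when the one before it is completed fails the run):
1. the jar stands flat on the turntable, clear of the scraper's blade (horizontal distance between jar and scraper_blade above 0.06 m and height (world z) of jar below 0.0018 m and angle between jar's own z axis and vertical below 0.04 rad and contact force between jar and the fingers below 0.2 N), for 0.2 s.
2. the scraper's eye is on the free hook (x of scraper_eye in the frame of hook_tag above -0.045 m and distance between scraper_eye and hook_tag below 0.04 m and contact force between scraper and the fingers below 0.2 N), for 0.2 s.
At the end, for the whole second after the job is handed in: The scraper hangs at rest by its eye on the free hook (eye within 8 mm sideways and 9 mm in height of the shank's axis, anywhere along the shank), upright within 20 degrees, eye end up; the jar stands upright and at rest on the turntable (x of scraper_eye in the frame of hook_tag between -0.024 and 0.017 m and y of scraper_eye in the frame of hook_tag between -0.008 and 0.008 m and z of scraper_eye in the frame of hook_tag between -0.009 and 0.009 m and angle between scraper's own x axis and vertical below 0.35 rad and linear speed of scraper below 0.05 m/s and height (world z) of jar between -0.006 and 0.006 m and angle between jar's own z axis and vertical below 0.15 rad and linear speed of jar below 0.02 m/s); the robot touches nothing.
It fails at once if a hanging neighbour is knocked (its lower end more than 40 mm from where it was) or comes off its hook (distance of any of disc_tool, narrow_tool, loop_tool from where it was at the start of the episode above 0.04 m).
It fails at once if the jar is tipped over (more than 35 degrees) (angle between jar's own z axis and vertical above 0.61 rad).
It fails at once if the cup or the dish is moved more than 30 mm (distance of any of white_cup, dish from where it was at the start of the episode above 0.03 m).
It also fails if it takes over 70 s, if anything falls off the work surface, if the arm or the gripper's body presses on something with over 40 N, if the wrist force passes 120 N, or if a joint passes its speed limit or range.

## Robot

A 7-joint arm with a two-finger parallel gripper is mounted at the origin on a cart in front of the work surface, level with it; the furniture and walls round the work are solid. World frame = base frame: x ahead of the robot, y to its left, z up, the work surface at z = 0. Lengths are in m, angles in rad, forces in N, time in s.
With the tool pointing down it reaches from about 0.4 to 0.85 m from the base axis. Payload 10.4 kg.
Tool frame: the origin (TCP) lies between the finger pads; the fingertips stand 17 mm ahead of it and the grasp point (between the pads) lies 2 mm behind it; z points along the fingers, y is the line along which they close (so a half turn about z gives the same grasp; the last joint's range is limited). The gripper opens to 85 mm and grips with 20 to 120 N. Pads are 22 mm wide; open, the fingers measure 114 mm over their backs; the gripper's body (76 mm by 85 mm) begins 54 mm behind the grasp point. The pads swing forward as they close: fully open they stand 13 mm farther back than shut.
Start: joints at [-1.237, 0.332, -0.065, 1.46, 0.022, 1.35, -0.088], TCP at [0.218, 0.586, 0.216] pointing down, gripper open.
Joint ranges: [-2.6, 2.6], [-0.5, 2.12], [-1.47, 1.34], [0.16, 2.42], [-1.27, 4.41], [0.06, 2.06], [-2.6, 2.6]. Speed limits (rad/s): [2.22, 2.22, 2.79, 2.79, 3.14, 3.14, 3.14].

## Interface

Orientations are given as a unit quaternion [x, y, z, w].
In Python, from workcell import readout, imaging, manip gives the robot as it stands. The module is installed in compiled form; this text tells all that it offers.
- The arm moves only by the shell command python3 -m crank 'ROWS' [OPENING] [FORCE]. ROWS is JSON, a list of rows, each a list of 4 numbers: the shift along the tool's x, y, z as a fraction of full scale, then the turn about the tool's z as a fraction of full scale. In form: [[x, y, z, yaw], ...]. A call has 1 to 5 rows; each row is the pose to reach, as a shift and turn from the pose commanded when the call began, along the tool's axes at that moment; what a row does not reach only later rows make up. Full scale, the value 1, is 400 mm for a shift and 60 degrees for a turn. A row lasts 1/12 s, in which the tool goes at most 41.7 mm and 7.16 degrees, less where a joint would pass 70% of its speed; a pose out of reach is approached as far as the arm can. A call with a number of a shift or a turn outside -1 to 1 is refused whole. A call with a gripper value outside its range is refused whole. OPENING is the gripper command: -1 is shut, 1 is fully open, values between are in proportion, set as the call begins (- or left out, the last holds). The fingers move at their own pace and stop on an object; FORCE is the grip in N (left out, the last holds). Time passes only in rows, so rows that repeat a pose let the fingers close. It gives the time, the measured TCP pose, the force, the opening and the grip force at its end, in the units of the state.
- readout.get_obs(): the state, without advancing time (a new reading comes with each control period).
- imaging.camera(name): name is "side" or "top"; returns a dict with "color" (480x640x3 uint8, red, green, blue), "fx", "fy", "cx", "cy" (pixels), "rvec" (rotation vector, rad) and "tvec" (3), from world to camera coordinates, as OpenCV has them. Camera axes: x right, y down, z forward; pixel columns grow to the right and rows downward; lengths in m; the calibration is good to about 2 mm. A picture is of the moment at which its call begins. There is no depth.
- manip.hand_in(): hands the job in; it is judged then, once.
The state is a dict: "clock": time; "joint_pos": joint angles; "joint_velocities": joint speeds; "tau": joint torques, N m; "position": TCP position; "ee_rot": TCP orientation; "ft_force": force on the tool from outside, world axes, zero at the start; "torque": the same for the moment, N m; "grip_width": opening from 0.0 (shut) to 1.0 (fully open); "grasp_force": force on a finger pad.
Only numpy, scipy, OpenCV 4.12 (cv2) and the standard library are available. Lean on these libraries where they do the work, as an engineer would, in place of code of your own. Each camera call takes 0.05 s, during which the arm holds its last target. There are 200 camera calls.

## Working session

There is one attempt and no reset: what is moved stays moved. The work goes in short steps, Python scripts to look and compute and a shell command to move; the robot and the scene stay as the last step left them, time stands still between calls to the robot, and variables do not carry over. Pictures are saved under pics/ and viewed, at most 10 in all, crops included, and the job is handed in when it is done.

```bash
mkdir -p pics; cat > h.py <<'E'
import numpy as np, cv2
from scipy.spatial.transform import Rotation as R
from workcell import readout, imaging, manip
def cam(n,f=None):
    c=imaging.camera(n)
    if f: cv2.imwrite('pics/'+f,c['color'][:,:,::-1])
    return c
def ray(c,u,v):
    M=cv2.Rodrigues(np.array(c['rvec'],float))[0]; t=np.array(c['tvec'],float).ravel()
    d=M.T@np.array([(u-c['cx'])/c['fx'],(v-c['cy'])/c['fy'],1]); return -M.T@t,d
def onz(c,u,v,z):
    o,d=ray(c,u,v); return o+d*(z-o[2])/d[2]
def tri(c1,p1,c2,p2):
    o1,d1=ray(c1,*p1);o2,d2=ray(c2,*p2)
    s=np.linalg.lstsq(np.c_[d1,-d2],o2-o1,rcond=None)[0]
    a=o1+d1*s[0];b=o2+d2*s[1]; return (a+b)/2,np.linalg.norm(a-b)
def proj(c,P):
    return cv2.projectPoints(np.array([P],float),np.array(c['rvec'],float),np.array(c['tvec'],float),np.array([[c['fx'],0,c['cx']],[0,c['fy'],c['cy']],[0,0,1.]]),None)[0].ravel()
E
python3 - <<'E'
from h import *
for n in('top','side'):
    c=cam(n,n+'0.png'); o,d=ray(c,320,240); print(n,c['fx'],o.round(3),d.round(2))
s=readout.get_obs(); print({k:np.round(v,3) for k,v in s.items()}); print(R.from_quat(s['ee_rot']).as_matrix().round(3))
E
```

```text
top 597.078947117136 [0.488 0.008 1.624] [ 0.09 -0.02 -1.  ]
side 487.42316527817127 [0.375 0.734 0.853] [ 0.21 -0.72 -0.66]
{'clock': np.float64(0.1), 'joint_pos': array([-1.237,  0.333, -0.065,  1.461,  0.022,  1.35 , -0.088]), 'joint_velocities': array([ 0.001, -0.001,  0.001, -0.002,  0.001, -0.001,  0.001]), 'tau': array([ 1.0000e-03, -6.2675e+01,  4.9000e-02, -3.9243e+01,  1.6000e-02,
        7.0000e-03, -0.0000e+00]), 'position': array([0.218, 0.585, 0.215]), 'ee_rot': array([ 0.177,  0.984, -0.001, -0.   ]), 'ft_force': array([-0.295,  0.364,  0.818]), 'torque': array([ 0.009,  0.059, -0.054]), 'grasp_force': np.float64(0.0), 'grip_width': np.float64(1.001)}
[[-0.937  0.349 -0.   ]
 [ 0.349  0.937 -0.001]
 [-0.    -0.001 -1.   ]]
```

View pics/top0.png

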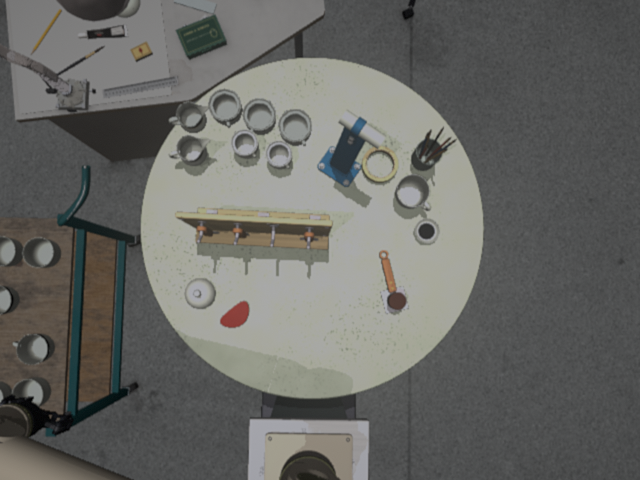

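View pics/side0.png

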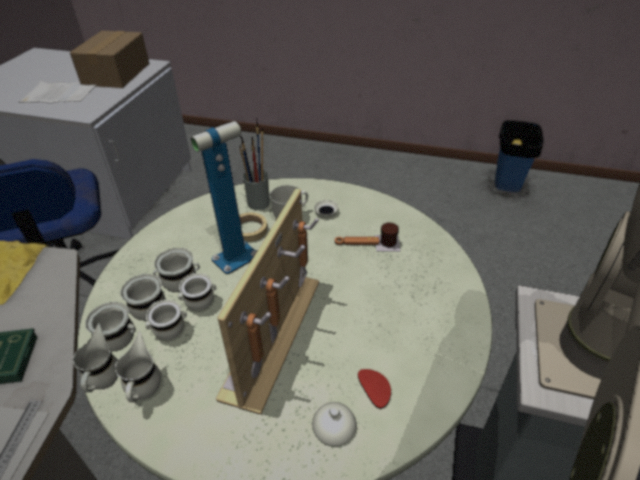

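The top view shows the rack's front towards the robot, with hooks at about (201,232), (237,232), (273,235) and (309,235), the third of them empty. The scraper's eye is at (383,255) and the jar at (397,300). The dish is at (427,231) and the cup at (412,192). The side view shows the jar at (390,235) and the free hook near (293,252).

```bash
python3 - <<'E'
from h import *
t=cv2.imread('pics/top0.png');s=cv2.imread('pics/side0.png')
a=cv2.resize(t[195:285,170:340],None,fx=4.5,fy=4.5,interpolation=2)[:, :760]
b=cv2.resize(t[240:320,365:415],(250,400)[:2],interpolation=2)
b=cv2.resize(t[245:315,370:410],(114,200),interpolation=2)
cv2.imwrite('pics/crop1.png',cv2.resize(t[200:320,170:330],(800,600),interpolation=2))
x=cv2.resize(t[240:320,360:420],(420,560),interpolation=2)
y=cv2.resize(s[210:290,260:314],(378,560),interpolation=2)
cv2.imwrite('pics/crop2.png',np.hstack([x,y]))
E
```

```text
(no output)
```

View pics/crop1.png

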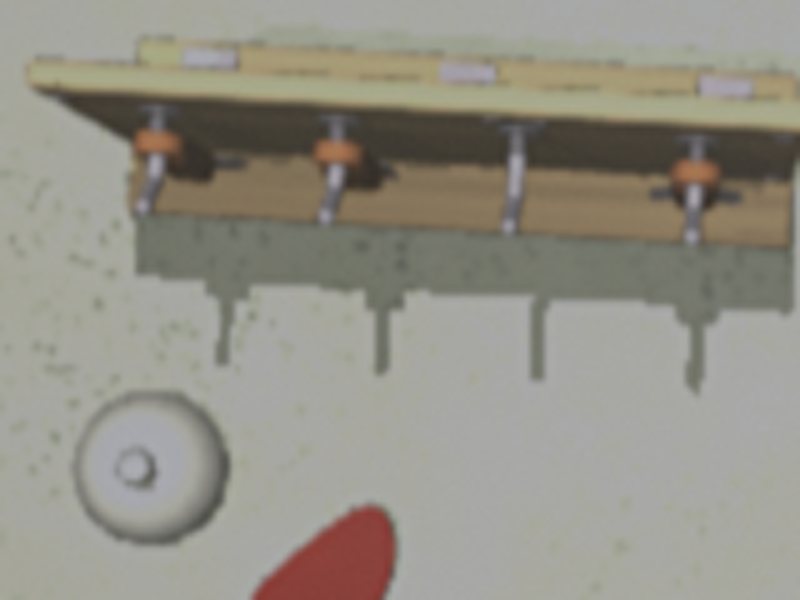

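View pics/crop2.png

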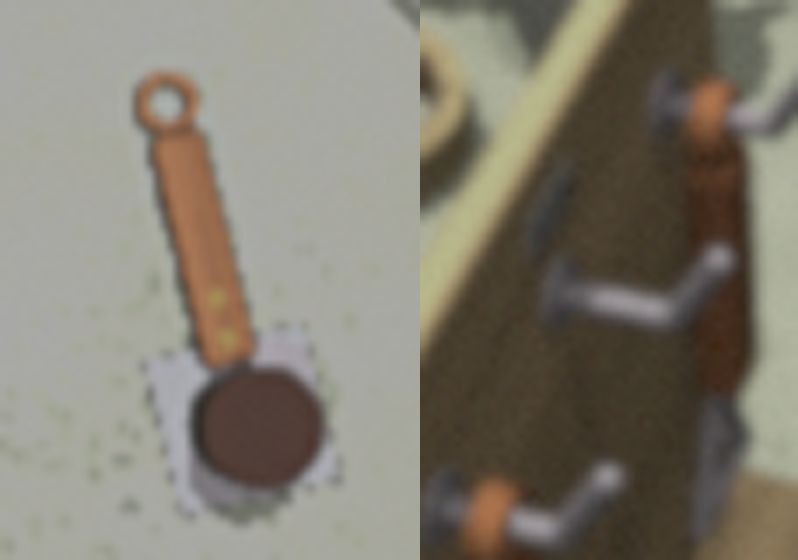

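Crop 1 shows the free hook's plate at about (273.2,225), its bend near (273.2,237) and its tip at (271.8,245.6) in top pixels. In crop 2 the eye centre is at (383.7,254.4), the handle's blade end at (392.7,292.1) and the lid centre at (397.1,300.7). In the side picture the bend is at (296.7,255.3) and the tip at (302.6,246.9), with the tag above it.

```bash
python3 - <<'E'
from h import *
c=cam('top');s=cam('side')
eye=onz(c,383.7,254.4,.009);hb=onz(c,392.7,292.1,.014);jar=onz(c,397.1,300.7,.054)
x=eye-hb;x[2]=0;print('eye',eye,'hb',hb,'len',np.linalg.norm(x),'ang',np.degrees(np.arctan2(x[1],x[0])),'jar',jar)
print('jar side chk',proj(s,jar),'eye side',proj(s,eye))
for n,u,v in[('L',201.2,241.5),('2',235.2,243.8),('free',271.8,245.6),('R',308.4,247.6)]: print(n,onz(c,u,v,.241))
print('tip tri',tri(c,(271.8,245.6),s,(302.6,246.9)))
print('bend z',onz(c,273.2,237,.215), 'side bend', onz(s,296.7,255.3,.215),'tip side',onz(s,302.6,246.9,.239))
print('panel top corners',onz(c,175.6,214.5,.27),onz(c,330,222,.27))
print(proj(c,[.62,-.22,0]),'dish',onz(c,427,231,.018),'cup',onz(c,412,192,.08))
E
```

```text
eye [ 0.59475809 -0.19568387  0.009     ] hb [ 0.49319464 -0.22021058  0.014     ] len 0.10448299207909093 ang 13.576510496336988 jar [ 0.47080672 -0.22627475  0.054     ]
jar side chk [388.99289254 226.98479836] eye side [338.37526376 239.64571311]
L [0.6013595  0.25753655 0.241     ]
2 [0.59753374 0.17874875 0.241     ]
free [0.59498326 0.09387266 0.241     ]
R [0.59196341 0.00886547 0.241     ]
tip tri (array([0.59503757, 0.09400109, 0.23829701]), np.float64(0.0003167572385677421))
bend z [0.61746662 0.09268059 0.215     ] side bend [0.60707311 0.09543736 0.215     ] tip side [0.59462838 0.09470851 0.239     ]
panel top corners [0.65951913 0.31251706 0.27      ] [ 0.64934418 -0.03932873  0.27      ]
[392.24119308 245.56325309] dish [ 0.65997891 -0.31162323  0.018     ] cup [ 0.75532444 -0.25961031  0.08      ]
```

```bash
cat >> h.py <<'E'
def plan(P,yang):
    "row for TCP at P with tool y at yang deg (world)"
    s=readout.get_obs();M=R.from_quat(s['ee_rot']).as_matrix()
    cur=np.degrees(np.arctan2(M[1,1],M[0,1])); dw=(yang-cur+90)%180-90
    d=M.T@(np.array(P)-s['position'])
    print('t',round(s['clock'],2),'pos',s['position'].round(4),'yang',round(cur,1),'F',s['ft_force'].round(1),'grip',round(s['grip_width'],3),round(s['grasp_force'],1))
    print('row',(d/.4).round(4),'yaw',round(-dw/60,3),'rows',np.ceil(max(np.linalg.norm(d)/.0417,abs(dw)/7.16)),'tilt',np.round(np.degrees(np.arccos(-M[2,2])),1))
E
for i in 1 2; do python3 -m crank '[[-0.076,-0.074,0,0],[-0.152,-0.148,0,0],[-0.228,-0.222,0,0],[-0.304,-0.296,0,0],[-0.38,-0.37,0,0]]' 1; done
python3 -c "
from h import *
plan([.471,-.226,.13],103.6)"
```

```text
clock: 0.62
position: [0.3079, 0.3953, 0.2158]
ee_rot: [0.177, 0.984, 0.0, -0.0]
ft_force: [0.8, -0.0, -0.1]
grip_width: 0.999
grasp_force: 0.0
clock: 1.03
position: [0.3969, 0.207, 0.2161]
ee_rot: [0.177, 0.984, 0.0, 0.0]
ft_force: [0.9, 0.2, 0.6]
grip_width: 1.0
grasp_force: 0.0
t 1.03 pos [0.3969 0.207  0.2161] yang 69.6 F [0.9 0.2 0.6] grip 1.0 0.0
row [-0.5517 -0.9497  0.2147] yaw -0.567 rows 11.0 tilt 0.0
```

```bash
for i in 1 2; do python3 -m crank '[[-0.05,-0.086,0.015,0],[-0.1,-0.172,0.03,0],[-0.15,-0.258,0.045,0],[-0.2,-0.344,0.06,0],[-0.25,-0.43,0.075,0]]' >/dev/null; done
python3 -m crank '[[0,0,0,-0.115],[0,0,0,-0.23],[0,0,0,-0.345],[0,0,0,-0.46],[0,0,0,-0.567]]' >/dev/null
python3 -m crank '[[0,0,0,0],[0,0,0,0]]' >/dev/null
python3 -c "
from h import *
plan([.471,-.226,.13],103.6)
plan([.471,-.226,.034],103.6)"
```

```text
t 2.45 pos [ 0.4637 -0.1832  0.156 ] yang 103.4 F [0.1 0.5 0.7] grip 0.994 0.0
row [ 0.007  -0.1084  0.0649] yaw -0.004 rows 2.0 tilt 0.0
t 2.45 pos [ 0.4637 -0.1832  0.156 ] yang 103.4 F [0.1 0.5 0.7] grip 0.994 0.0
row [ 0.007  -0.1085  0.3049] yaw -0.004 rows 4.0 tilt 0.0
```

```bash
python3 -m crank '[[0.007,-0.054,0.03,0],[0.007,-0.108,0.06,0],[0.007,-0.108,0.06,0],[0.007,-0.108,0.06,0]]' >/dev/null
python3 -m crank '[[0,0,0.08,0],[0,0,0.16,0],[0,0,0.22,0],[0,0,0.24,0],[0,0,0.24,0]]' 
python3 -m crank '[[0,0,0,0],[0,0,0,0],[0,0,0,0],[0,0,0,0],[0,0,0,0]]' -0.3 30
python3 -m crank '[[0,0,0,0],[0,0,0,0],[0,0,0,0],[0,0,0,0],[0,0,0,0]]'
python3 -c "
from h import *
plan([.44,-.1,.09],103.6)"
```

```text
clock: 3.2
position: [0.4702, -0.2247, 0.0348]
ee_rot: [-0.118, 0.993, 0.001, -0.001]
ft_force: [0.1, 0.1, 0.7]
grip_width: 1.002
grasp_force: 0.0
clock: 3.62
position: [0.4728, -0.2259, 0.0383]
ee_rot: [-0.118, 0.993, 0.0, 0.002]
ft_force: [-3.2, 0.4, 15.8]
grip_width: 0.348
grasp_force: 8.7
clock: 4.03
position: [0.4728, -0.226, 0.0383]
ee_rot: [-0.118, 0.993, 0.0, 0.002]
ft_force: [-3.2, 3.3, 17.4]
grip_width: 0.353
grasp_force: 9.3
t 4.03 pos [ 0.4728 -0.226   0.0383] yang 103.6 F [-3.2  3.3 17.4] grip 0.353 9.3
row [ 0.0055  0.3254 -0.1293] yaw -0.001 rows 4.0 tilt 0.2
```

```bash
python3 -c "
from h import *
c=cam('side');t=cam('top')
a=cv2.resize(c['color'][190:280,330:440],(660,540),interpolation=2)
cv2.imwrite('pics/g1.png',np.ascontiguousarray(a[:,:,::-1]))"
```

```text
(no output)
```

View pics/g1.png

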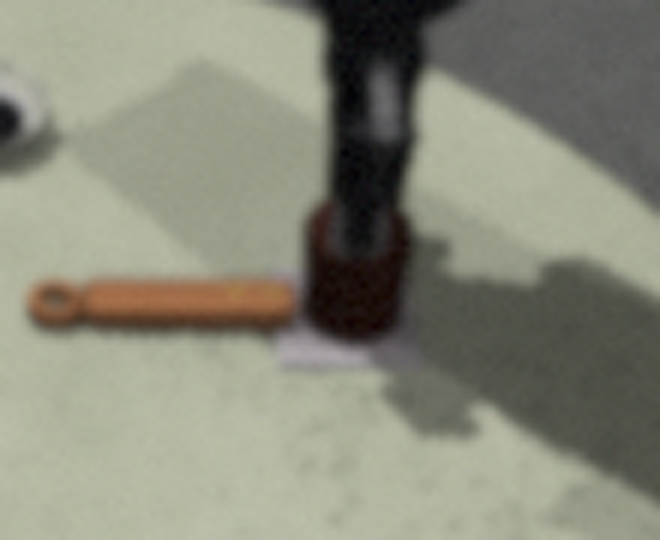

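The jar is still upright at about (355,270) in the crop, with the fingertip down its side. The upward force comes from the pads swinging forward as they close. I'll close more firmly and then lift.

```bash
python3 -m crank '[[0,0,-0.002,0],[0,0,-0.005,0],[0,0,-0.008,0],[0,0,-0.01,0],[0,0,-0.01,0]]' -1 40
python3 -m crank '[[0,0,-0.01,0],[0,0,-0.025,0],[0,0,-0.04,0],[0,0,-0.055,0],[0,0,-0.07,0]]'
python3 -c "
from h import *
c=cam('side');t=cam('top')
a=cv2.resize(c['color'][190:280,330:440],(660,540),interpolation=2)
cv2.imwrite('pics/g2.png',np.ascontiguousarray(a[:,:,::-1]))
plan([.44,-.1,.09],103.6)"
```

```text
clock: 4.55
position: [0.4712, -0.2258, 0.0402]
ee_rot: [-0.118, 0.993, 0.0, 0.0]
ft_force: [0.1, -0.1, -0.1]
grip_width: -0.001
grasp_force: 0.0
clock: 4.97
position: [0.4713, -0.2259, 0.0688]
ee_rot: [-0.118, 0.993, -0.0, 0.0]
ft_force: [-0.5, -0.2, 0.1]
grip_width: 0.003
grasp_force: 0.0
t 5.07 pos [ 0.4719 -0.226   0.0692] yang 103.6 F [0.5 0.1 0.7] grip 0.002 0.0
row [ 0.0034  0.325  -0.0522] yaw -0.0 rows 4.0 tilt 0.1
```

View pics/g2.png

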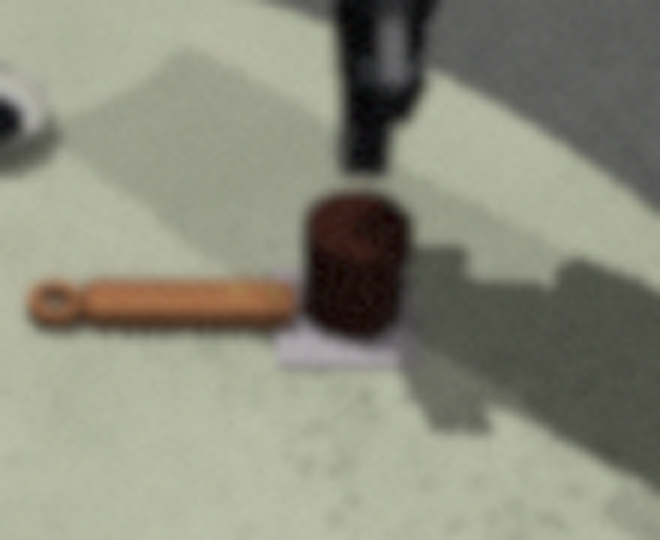

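```bash
python3 -c "
from h import *
s=cam('side');t=cam('top')
for z in (.03,.054,.069,.08): print(z,proj(s,[.4715,-.226,z]))
print(proj(s,[.4715,-.20,.054]),proj(s,[.4715,-.25,.054]))
g=s['color'].astype(int)
for v in range(205,232): print(v,g[v,384:398,0])
"
```

```text
0.03 [387.93126601 234.16075235]
0.054 [388.70293233 227.00705507]
0.069 [389.19538385 222.44180581]
0.08 [389.56161706 219.04665758]
[386.94789233 233.47060559] [390.27685142 221.21054583]
205 [176 162 119  65  23   6  21  14  22  30  30  33  34  29]
206 [175 162 121  67  28  14  11   5   8  20  23  22  19  22]
207 [175 163 122  69  26  10   5  11  10  11  19  10  22  30]
208 [175 157 123  71  29  16   2  12  10  10  12  19  23  51]
209 [165 154 117  67  31  18  11   6  17  15  23  29  51  82]
210 [157 144 110  68  32  18  14   8  19  25  34  64  89 123]
211 [151 134 102  66  39  21  13  12  11  31  55  94 127 155]
212 [146 127  99  67  40  22  13  13  11  37  71 115 148 166]
213 [145 123  93  66  39  24  16  12  16  39  81 128 159 170]
214 [144 120  89  61  35  22   7  13  14  43  85 133 161 173]
215 [143 120  87  58  38  20  14   9  15  43  90 138 164 171]
216 [142 121  91  61  34  16  20  18  26  48  93 137 163 171]
217 [142 128 100  64  41  31  28  29  34  58  95 136 157 167]
218 [147 136 110  89  68  62  60  60  66  81 108 134 150 156]
219 [152 144 131 115 106  99  96 101 104 115 127 142 147 155]
220 [149 144 139 128 121 122 121 121 128 132 137 143 146 150]
221 [139 127 122 116 111 109 107 110 116 123 131 137 144 147]
222 [111  98  88  85  81  80  77  77  79  89 104 121 133 145]
223 [ 82  70  62  62  60  59  60  54  54  57  69  92 116 134]
224 [ 61  58  57  56  56  53  47  47  45  38  43  58  84 114]
225 [56 57 59 59 54 46 37 37 37 32 30 36 56 85]
226 [56 55 55 54 50 39 37 34 30 31 30 29 40 58]
227 [55 55 58 54 45 32 34 31 32 29 31 30 29 48]
228 [57 56 56 53 46 37 34 33 34 34 32 31 31 48]
229 [53 59 57 57 51 45 46 42 37 36 28 33 27 44]
230 [52 57 55 54 56 52 55 48 42 39 35 33 33 43]
231 [44 50 52 51 57 62 60 53 46 40 38 35 35 38]
```

With TCP z at 0.069, the side view puts the shut fingertips at about z 0.080. When the fingers pressed on the lid they were also about 28 mm higher than the stated geometry gives. So the tips really sit about 11 mm above the reported TCP. The jar is still upright at (357,265), untouched. I'll go correspondingly deeper and watch the force.

```bash
python3 -m crank '[[0,0,-0.03,0],[0,0,-0.03,0],[0,0,-0.03,0],[0,0,-0.03,0],[0,0,-0.03,0]]' 1 30
python3 -m crank '[[0,0,0.05,0],[0,0,0.1,0],[0,0,0.14,0],[0,0,0.14,0]]' 
python3 -m crank '[[0,0,0.025,0],[0,0,0.05,0],[0,0,0.05,0],[0,0,0.05,0]]' 
python3 -c "
from h import *
c=cam('side')
a=cv2.resize(c['color'][190:280,330:440],(440,360),interpolation=2)
cv2.imwrite('pics/g3.png',np.ascontiguousarray(a[:,:,::-1]))"
```

```text
clock: 5.58
position: [0.471, -0.2257, 0.0798]
ee_rot: [-0.118, 0.993, 0.0, -0.0]
ft_force: [-0.3, -0.1, -0.7]
grip_width: 0.711
grasp_force: 0.0
clock: 5.92
position: [0.4691, -0.225, 0.0211]
ee_rot: [-0.118, 0.993, 0.001, -0.002]
ft_force: [-0.7, 0.7, -0.3]
grip_width: 0.996
grasp_force: 0.0
clock: 6.25
position: [0.471, -0.2258, 0.0039]
ee_rot: [-0.118, 0.993, 0.0, -0.0]
ft_force: [-0.3, -0.8, 0.6]
grip_width: 1.0
grasp_force: 0.0
```

View pics/g3.png

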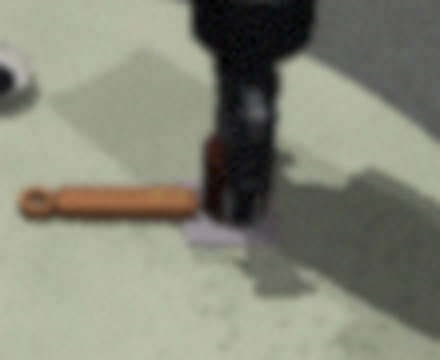

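The finger is now low beside the jar at about (243,205) in the crop, as wanted, and the jar is still upright.

```bash
python3 -m crank '[[0,0,0,0],[0,0,0,0],[0,0,0,0],[0,0,0,0],[0,0,0,0]]' -1 30
python3 -m crank '[[0,0,0,0],[0,0,0,0],[0,0,0,0]]'
python3 -m crank '[[0,0,-0.02,0],[0,0,-0.05,0],[0,0,-0.08,0],[0,0,-0.11,0],[0,0,-0.14,0]]'
python3 -c "
from h import *
plan([.44,-.1,.06],103.6)"
```

```text
clock: 6.72
position: [0.4715, -0.2259, 0.0045]
ee_rot: [-0.118, 0.993, 0.0, 0.0]
ft_force: [-0.5, 1.1, 6.0]
grip_width: 0.544
grasp_force: 30.3
clock: 6.97
position: [0.4715, -0.2259, 0.0045]
ee_rot: [-0.118, 0.993, 0.0, 0.0]
ft_force: [-1.1, 1.7, 5.9]
grip_width: 0.545
grasp_force: 30.3
clock: 7.38
position: [0.4714, -0.2259, 0.0617]
ee_rot: [-0.118, 0.993, -0.0, 0.0]
ft_force: [-0.5, -0.6, -1.2]
grip_width: 0.542
grasp_force: 31.0
t 7.38 pos [ 0.4714 -0.2259  0.0617] yang 103.6 F [-0.5 -0.6 -1.2] grip 0.542 31.0
row [0.0025 0.3245 0.0041] yaw -0.001 rows 4.0 tilt 0.1
```

```bash
python3 -m crank '[[0.002,0.08,0,0],[0.002,0.16,0,0],[0.002,0.24,0,0],[0.002,0.324,0,0],[0.002,0.324,0,0]]' >/dev/null
python3 -m crank '[[0,0,0.05,0],[0,0,0.1,0],[0,0,0.13,0],[0,0,0.14,0],[0,0,0.145,0]]' 
python3 -m crank '[[0,0,0.003,0],[0,0,0.006,0],[0,0,0.006,0],[0,0,0.006,0]]' 
```

```text
clock: 8.22
position: [0.4399, -0.1001, 0.0021]
ee_rot: [-0.118, 0.993, -0.0, -0.0]
ft_force: [0.4, -1.0, -0.2]
grip_width: 0.543
grasp_force: 31.3
clock: 8.55
position: [0.4405, -0.1001, 0.0014]
ee_rot: [-0.118, 0.993, 0.001, 0.0]
ft_force: [-8.2, 1.3, 18.9]
grip_width: 0.542
grasp_force: 33.2
```

```bash
python3 -m crank '[[0,0,-0.003,0],[0,0,-0.003,0],[0,0,-0.003,0]]' 
python3 -m crank '[[0,0,-0.003,0],[0,0,-0.003,0],[0,0,-0.003,0],[0,0,-0.003,0],[0,0,-0.003,0]]' 1
python3 -m crank '[[0,0,-0.05,0],[0,0,-0.1,0],[0,0,-0.17,0],[0,0,-0.25,0],[0,0,-0.33,0]]' >/dev/null
python3 -c "
from h import *
t=cam('top')
plan([.5102,-.2161,.10],103.6)
hsv=cv2.cvtColor(t['color'],cv2.COLOR_RGB2HSV)
cv2.imwrite('pics/t2.png',np.ascontiguousarray(cv2.resize(t['color'][225:335,330:430],(600,660)[:2],interpolation=2)[:600,:,::-1]))"
```

```text
clock: 8.8
position: [0.4406, -0.1, 0.0015]
ee_rot: [-0.118, 0.993, 0.0, 0.001]
ft_force: [0.9, 0.7, 3.7]
grip_width: 0.539
grasp_force: 31.5
clock: 9.22
position: [0.4399, -0.1, 0.0019]
ee_rot: [-0.118, 0.993, 0.0, -0.0]
ft_force: [0.3, -0.4, 0.1]
grip_width: 1.005
grasp_force: 0.0
t 9.68 pos [ 0.4426 -0.1009  0.1409] yang 103.5 F [ 4.6 -1.9  6. ] grip 1.002 0.0
row [-0.0965 -0.3194  0.1032] yaw -0.002 rows 4.0 tilt 0.4
```

View pics/t2.png

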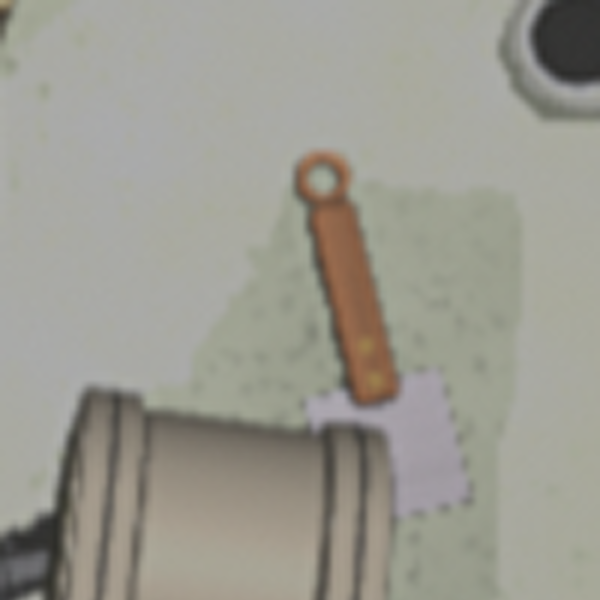

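The scraper hasn't moved: eye at (383.8,254.7), handle end at (392.7,291.7). The jar is hidden under the arm. Next is the handle, 80 mm behind the eye and clear of the blade.

```bash
python3 -c "
from h import *
plan([.517,-.2145,.05],103.6)"
python3 -m crank '[[-0.03,-0.08,0,0],[-0.06,-0.16,0,0],[-0.09,-0.24,0,0],[-0.113,-0.322,0,0],[-0.113,-0.322,0,0]]' >/dev/null
python3 -m crank '[[0,0,0.08,0],[0,0,0.16,0],[0,0,0.22,0],[0,0,0.22,0],[0,0,0.22,0]]' 0
python3 -c "
from h import *
plan([.517,-.2145,-.005],103.6)"
```

```text
t 9.68 pos [ 0.4426 -0.1009  0.1409] yang 103.5 F [ 4.6 -1.9  6. ] grip 1.002 0.0
row [-0.1132 -0.3194  0.2283] yaw -0.002 rows 4.0 tilt 0.4
clock: 10.52
position: [0.5133, -0.2145, 0.0455]
ee_rot: [-0.118, 0.993, 0.0, -0.001]
ft_force: [0.0, 0.1, 1.2]
grip_width: 0.498
grasp_force: 0.0
t 10.52 pos [ 0.5133 -0.2145  0.0455] yang 103.6 F [0.  0.1 1.2] grip 0.498 0.0
row [-0.0092 -0.0024  0.1263] yaw -0.001 rows 2.0 tilt 0.1
```

```bash

python3 -m crank '[[-0.009,-0.002,0.05,0],[-0.009,-0.002,0.1,0],[-0.009,-0.002,0.13,0],[-0.009,-0.002,0.138,0],[-0.009,-0.002,0.138,0]]'
python3 -m crank '[[0,0,0,0],[0,0,0,0],[0,0,0,0],[0,0,0,0],[0,0,0,0]]' -1 40
```

```text
clock: 10.93
position: [0.5179, -0.2146, -0.0087]
ee_rot: [-0.118, 0.993, -0.0, -0.0]
ft_force: [0.3, -0.4, 0.2]
grip_width: 0.497
grasp_force: 0.0
clock: 11.35
position: [0.5188, -0.2149, -0.0077]
ee_rot: [-0.118, 0.993, -0.0, 0.001]
ft_force: [-1.8, 1.1, 7.7]
grip_width: 0.247
grasp_force: 39.6
```

```bash

python3 -m crank '[[0,0,-0.05,0],[0,0,-0.13,0],[0,0,-0.22,0],[0,0,-0.31,0],[0,0,-0.4,0]]' - 50
python3 -m crank '[[0,0,-0.09,0],[0,0,-0.18,0.08],[0,0,-0.27,0.17],[0,0,-0.35,0.258],[0,0,-0.35,0.258]]'
python3 -c "
from h import *
plan([.52,.0965,.285],88.1)"
```

```text
clock: 11.77
position: [0.5174, -0.2148, 0.1531]
ee_rot: [-0.118, 0.993, -0.0, 0.0]
ft_force: [1.4, -0.0, -1.2]
grip_width: 0.24
grasp_force: 49.7
clock: 12.18
position: [0.5196, -0.216, 0.2976]
ee_rot: [0.02, 1.0, -0.001, 0.005]
ft_force: [-0.0, -0.4, -1.5]
grip_width: 0.236
grasp_force: 49.7
t 12.18 pos [ 0.5196 -0.216   0.2976] yang 87.7 F [-0.  -0.4 -1.5] grip 0.236 49.7
row [0.0301 0.7807 0.0305] yaw -0.006 rows 8.0 tilt 0.5
```

```bash

python3 -m crank '[[0.015,0.08,0,0],[0.02,0.16,0,0],[0.02,0.24,0,0],[0.02,0.32,0,0],[0.02,0.4,0,0]]' >/dev/null
python3 -m crank '[[0,0.09,0,0],[0,0.18,0,0],[0,0.27,0,0],[0,0.36,0,0],[0,0.38,0,0]]' >/dev/null
python3 -m crank '[[0,0,0,0],[0,0,0,0],[0,0,0,0]]' >/dev/null
python3 - <<'E'
from h import *
t=cam('top');s=cam('side')
plan([.539,.0961,.26],88.1)
a=cv2.resize(t['color'][190:290,230:330],(500,500),interpolation=2)
b=cv2.resize(s['color'][190:290,270:330],(300,500),interpolation=2)
cv2.imwrite('pics/k1.png',np.hstack([a,b])[:,:,::-1])
p=readout.get_obs()['position']; e=p+np.array([.0784*.9995,-.0784*.033,.016])
print('pred eye',e,'top px',proj(t,e),'side px',proj(s,e))
E
```

```text
t 13.37 pos [0.5203 0.0958 0.291 ] yang 88.0 F [ 0.1 -0.9 -1.1] grip 0.235 49.7
row [-0.0466  0.0025  0.0775] yaw -0.002 rows 1.0 tilt 0.0
pred eye [0.59870331 0.09318113 0.30700495] top px [270.35194049 241.60056656] side px [299.36013828 217.78438078]
```

View pics/k1.png

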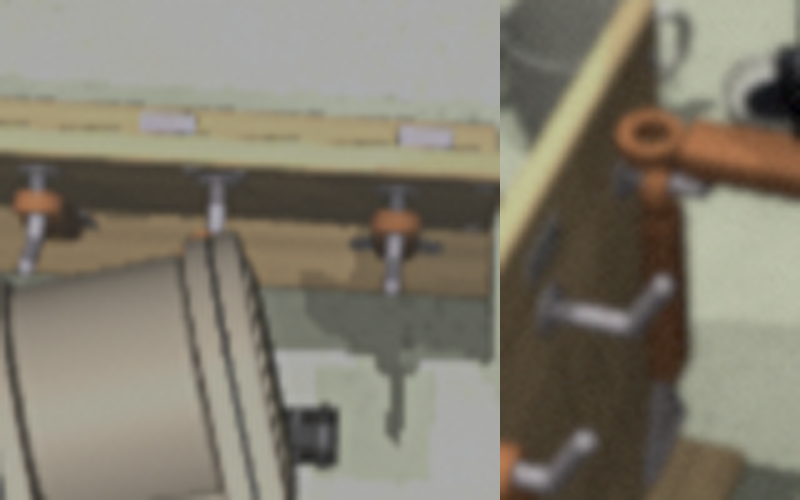

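The side view shows the eye at (300.2,216), against a predicted (299.4,217.8), so the grasp offset holds. The eye is above and in line with the free hook, whose tip is at (302,247). Next I'll press the handle's underside on the hook tip to lean the scraper inside the pads.

```bash

python3 -m crank '[[-0.045,0.0025,0,0],[-0.045,0.0025,0.04,0],[-0.045,0.0025,0.078,0],[-0.045,0.0025,0.078,0],[-0.045,0.0025,0.078,0]]' - 30
python3 -m crank '[[0,0,0.02,0],[0,0,0.04,0],[0,0,0.055,0],[0,0,0.065,0],[0,0,0.075,0]]'
python3 -m crank '[[0,0,0.01,0],[0,0,0.02,0],[0,0,0.03,0],[0,0,0.03,0]]'
python3 - <<'E'
from h import *
t=cam('top');s=cam('side')
cv2.imwrite('pics/k2full.png',s['color'][:,:,::-1])
plan([.539,.0961,.203],88.1)
E
```

```text
clock: 13.78
position: [0.5379, 0.097, 0.2595]
ee_rot: [0.017, 1.0, -0.0, -0.0]
ft_force: [-0.3, -0.1, -0.1]
grip_width: 0.24
grasp_force: 49.7
clock: 14.2
position: [0.5382, 0.098, 0.2298]
ee_rot: [0.017, 1.0, 0.0, 0.0]
ft_force: [-3.0, -0.2, 7.3]
grip_width: 0.239
grasp_force: 51.0
clock: 14.53
position: [0.5381, 0.0982, 0.2175]
ee_rot: [0.016, 1.0, 0.0, -0.0]
ft_force: [-2.9, 1.0, 4.7]
grip_width: 0.236
grasp_force: 51.3
t 14.63 pos [0.5381 0.0982 0.2179] yang 88.1 F [-3.3  0.1  2.8] grip 0.239 51.2
row [-0.0024 -0.0051  0.0372] yaw 0.0 rows 1.0 tilt 0.0
```

```bash

python3 -m crank '[[0,-0.004,0.01,0],[0,-0.004,0.02,0],[0,-0.004,0.03,0],[0,-0.004,0.038,0],[0,-0.004,0.038,0]]'
python3 - <<'E'
from h import *
s=cam('side');im=s['color']
plan([.539,.0961,.203],88.1)
h=cv2.cvtColor(im,cv2.COLOR_RGB2HSV)
m=cv2.inRange(h,(3,110,60),(20,255,255)); m[:, :280]=0;m[:200]=0;m[270:]=0;m[:,350:]=0
n,l,st,ce=cv2.connectedComponentsWithStats(m)
for i in range(1,n):
    if st[i,4]>15:
        pts=np.argwhere(l==i)[:,::-1].astype(np.float32); print(st[i],ce[i].round(1),cv2.fitLine(pts,2,0,.01,.01).ravel().round(2))
p=readout.get_obs()['position']
for th in (0,20,30,40):
    a=np.radians(th);o=p+[0,0,.018]; q=[o+k*np.array([np.cos(a),-.033*np.cos(a),np.sin(a)]) for k in (.02,.0784)]
    u=[proj(s,x) for x in q]; print(th,[x.round(1) for x in u])
cv2.imwrite('pics/k2.png',cv2.resize(im[200:270,270:370],(800,560),interpolation=2)[:,:,::-1])
E
```

```text
clock: 15.05
position: [0.5382, 0.0967, 0.2024]
ee_rot: [0.016, 1.0, 0.0, 0.0]
ft_force: [-4.0, 1.1, 4.1]
grip_width: 0.241
grasp_force: 50.3
t 15.1 pos [0.5381 0.0966 0.2025] yang 88.1 F [-3.6  0.5  3.5] grip 0.234 50.2
row [-0.0024 -0.0012 -0.0011] yaw 0.0 rows 1.0 tilt 0.0
[286 221  38  45 575] [302.3 242.7] [  0.52   0.86 302.25 242.74]
[335 259   5  11  31] [337.2 264.3] [ 2.3000e-01 -9.7000e-01  3.3716e+02  2.6426e+02]
0 [array([321.3, 258. ]), array([292.1, 251.8])]
20 [array([321.9, 255.5]), array([293.8, 241.8])]
30 [array([322.6, 254.4]), array([296.4, 237.4])]
40 [array([323.7, 253.5]), array([300.2, 233.7])]
```

View pics/k2.png

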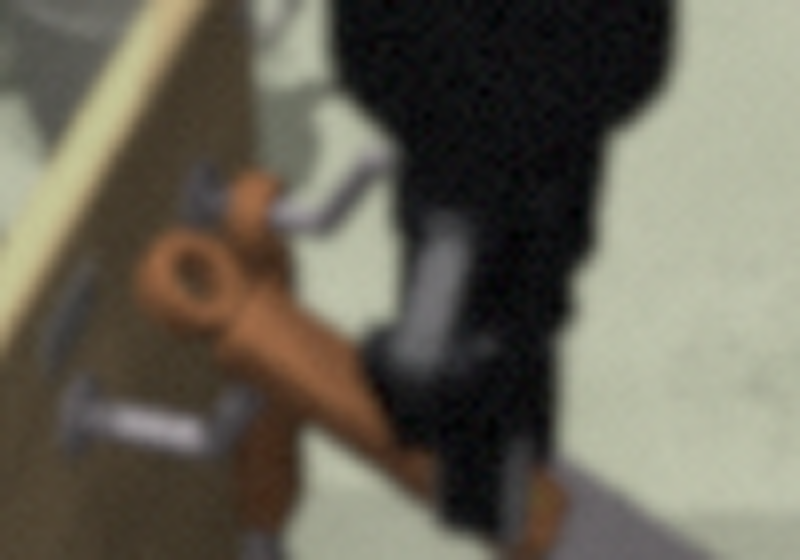

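The handle leans with its eye up. The eye's hole is at (294.8,234) in side pixels and the hook tip at (302,247), just below the handle.

```bash

python3 - <<'E'
from h import *
s=cam('side')
def pl(u,v):
    o,d=ray(s,u,v); n=np.array([.033,1,0]); return o+d*((n@[.595,.094,0]-n@o)/(n@d))
p=readout.get_obs()['position']
f=pl(294.75,234); print('eye top face',f,'rel tcp',f-p)
print('hook tip', pl(302.3,247), 'hook bend',pl(296.7,255.3))
a=pl(270+230/8,200+265/8)
# handle top/bottom outline right
E
```

```text
eye top face [0.60914959 0.09353306 0.2667294 ] rel tcp [ 0.07111233 -0.00310664  0.06413154]
hook tip [0.59548087 0.09398413 0.23790793] hook bend [0.60774819 0.09357931 0.2131425 ]
```

```bash

python3 -m crank '[[0,0,-0.02,0],[0,0,-0.038,0],[0,0,-0.038,0],[0.036,-0.002,-0.02,0],[0.072,-0.004,-0.004,0]]'
python3 -m crank '[[0,0,0,0],[0,0,0,0],[0,0,0,0]]'
python3 - <<'E'
from h import *
s=cam('side');im=s['color']
plan([.5095,.0958,.204],88.1)
h=cv2.cvtColor(im,cv2.COLOR_RGB2HSV)
m=cv2.inRange(h,(3,110,60),(20,255,255))
# ring hole search: print hue mask & value around predicted eye
def top(p): return proj(s,p)
p=readout.get_obs()['position']; e=p+[.0711,-.0028,.0641]; print('pred hole px',top(e))
u,v=top(e).round().astype(int)
for y in range(v-9,v+10): print(y,im[y,u-10:u+11,0])
E
```

```text
clock: 15.57
position: [0.5097, 0.0953, 0.2041]
ee_rot: [0.017, 1.0, -0.0, 0.001]
ft_force: [0.1, -0.1, -1.0]
grip_width: 0.237
grasp_force: 49.6
clock: 15.82
position: [0.5099, 0.0957, 0.2045]
ee_rot: [0.017, 1.0, 0.0, 0.001]
ft_force: [0.0, -0.6, -1.0]
grip_width: 0.238
grasp_force: 49.6
t 15.87 pos [0.51   0.0957 0.2045] yang 88.1 F [-0.2 -0.1 -0.9] grip 0.237 49.6
row [0.0014 0.0002 0.0012] yaw -0.0 rows 1.0 tilt 0.1
pred hole px [309.37049467 235.59022774]
227 [125 133 137 124 109 107 120 132 137 134 121 100  89 103 135 161 177 183
 184 185 185]
228 [113 119 120 108  94  89  98 109 118 118 110  99 107 132 158 175 184 184
 184 184 183]
229 [102 105 106  92  85  86  93 112 123 133 128 125 138 158 176 182 183 184
 184 183 183]
230 [ 86  88  90  83  81  84  99 125 147 158 157 156 167 178 185 185 186 187
 183 183 183]
231 [ 74  76  77  77  80  98 114 132 148 163 164 168 178 182 186 185 185 184
 185 185 183]
232 [ 67  68  73  80  94 119 131 136 140 145 150 160 173 179 184 186 187 186
 187 185 185]
233 [ 66  69  73  91 117 136 134 123 113 117 126 142 159 173 180 185 184 187
 186 184 18
[... 394 characters left out ...]
7 141 138 151 159 153 137 130 135 138 137 141 145
 139 136 143]
239 [ 64  72  91 103 112 119 129 138 153 165 164 148 138 138 137 131 141 147
 140 132 131]
240 [ 66  70  82  94 100 103 112 125 139 151 158 152 145 139 136 138 147 153
 146 135 128]
241 [ 65  67  75  82  84  91  94 100 111 123 132 137 131 128 129 144 154 156
 149 142 134]
242 [ 61  66  69  74  80  81  80  81  87  93 100 102 103 106 125 147 158 157
 154 149 144]
243 [ 61  65  66  68  75  71  70  70  74  80  87  88  88 102 125 147 153 155
 156 152 150]
244 [ 65  68  80  82  78  72  64  65  76  98 114 116 111 109 117 130 138 148
 152 156 154]
245 [ 65  80 101 111 103  84  65  62  94 128 149 151 133 113 109 111 119 131
 141 151 151]
```

```bash

python3 - <<'E'
from h import *
s=cam('side');im=s['color'];z=cv2.imread('pics/side0.png')[:,:,::-1]
def sh(a,n):
    print(n)
    hs=cv2.cvtColor(np.ascontiguousarray(a),cv2.COLOR_RGB2HSV)
    for y in range(226,262): print(y,''.join(('O' if (hs[y,x,0]<20 and hs[y,x,1]>105 and hs[y,x,2]>75) else 'o' if (hs[y,x,0]<20 and hs[y,x,1]>105) else '#' if (hs[y,x,1]<60 and hs[y,x,2]>95 ) else '+' if hs[y,x,1]<60 else '.') for x in range(284,335)))
sh(im,'now');sh(z,'start')
E
```

```text
now
226 ........+++++#.OOOO.########+######################
227 ........+++++.OOOOO.#######+#######################
228 .........+++..OOOOO.+##############################
229 .........+++..OOOOOO..#############################
230 ..............OOOOOOO..############################
231 ..............ooOOOOOO...##########################
232 .............oooooOOOOOO...########################
233 .............oooooOOOOOOOO..#######################
234 ..............ooOOOOOOOOOOOO.######################
235 .............oooOOOOOOO..OOOO.#####################
236 .............oooOOOOOOO...OOO.#####################
237 ..............ooOOOOOO.##..OOO.##.#################
238 ..............ooOOOOOO..##.OOO......###############
239 ..............oooOOOOOO....OOOOOOOOO.##############
240 ..............oooOOOOOOO...OOOOOOOOOO..############
241 .............ooooOOOOOOOOOOOOOOOOOOOOOO.###########
242 ..............oooooOOOOOOOOOOOOOOOOOOOOO..#########
243 .............ooooooooooo....OOOOOOOOOOOOOO.######++
244 ..............ooo....oo.###.OOOOOOOOOOOOOOO..###+++
245 ..............o.+###+..+####
[... 2241 characters left out ...]
############################
250 ++++++.......++++++.oo.############################
251 ########++++++++++.ooo.+###########################
252 ############+++++.oooo.+###########################
253 #############++++.ooooo+###########################
254 +############+++.oooooo############################
255 +++++#######+++.ooooooo+###########################
256 ...+.+++++++++.oooooooo+###########################
257 .........+++++.oooooooo+###########################
258 ...............oooooooo.###########################
259 ..............ooooooooo+###########################
260 ..............ooooooooo+###########################
261 ...............oooooooo+###########################
```

```bash

python3 -m crank '[[-0.0125,0,0.0217,0],[-0.025,0,0.0433,0],[-0.025,0,0.0433,0]]'
python3 -m crank '[[-0.005,0,0.0087,0],[-0.01,0,0.0173,0],[-0.015,0,0.026,0],[-0.019,0,0.0325,0],[-0.019,0,0.0325,0]]'
python3 - <<'E'
from h import *
s=cam('side');im=s['color']
hs=cv2.cvtColor(np.ascontiguousarray(im),cv2.COLOR_RGB2HSV)
for y in range(234,262): print(y,''.join(('O' if (hs[y,x,0]<20 and hs[y,x,1]>105 and hs[y,x,2]>75) else 'o' if (hs[y,x,0]<20 and hs[y,x,1]>105) else '#' if (hs[y,x,1]<60 and hs[y,x,2]>95 ) else '+' if hs[y,x,1]<60 else '.') for x in range(284,335)))
E
```

```text
clock: 16.17
position: [0.5194, 0.095, 0.1844]
ee_rot: [0.017, 1.0, -0.001, -0.001]
ft_force: [0.7, -1.0, -1.3]
grip_width: 0.237
grasp_force: 49.6
clock: 16.58
position: [0.5269, 0.095, 0.1731]
ee_rot: [0.017, 1.0, -0.0, -0.0]
ft_force: [0.5, 0.0, -1.7]
grip_width: 0.241
grasp_force: 49.6
234 .............ooooOoOoo+###################++.+++++.
235 ..............ooOOOOoo+###################++.+..++.
236 ..............ooooOOoo+###################++.++++++
237 .............ooooooooo+###################+++.+++++
238 ..............oooooooo+###################++++++.++
239 ..............oooooooo.###################+++++++++
240 ..............oooooooo.###################+++++++++
241 .............OOOOOoooo.###################+++++++++
242 ...........OOOOOOOOOoo.####################++++++++
243 ...........OOOOOOOOOOo.####################++++++++
244 .........oOOOOOOO...OO.####################++++##++
245 .........OOOOOOO.###...####################+++####+
246 ........OOOOOOO.#####.O####################+++####+
247 ........OOOOOOO+#####.O.###################+++####+
248 ........OOOOOO.#####.OO...#################++####++
249 .........OOOOOO.##++.OOOOO..###############++####++
250 ###+++...OOOOOOO....OOOOOOOO.##############++####++
251 ########+..OOOOOOOOOOOOOOOOOO..############++####++
252 ###########..OOOOOOOOOOOOOOOOOO.###########+####+++
253 ############.OOOOOOOOOOOOOOOOOOO..########++####+++
254 ############+.oooooOOOOOOOOOOOOOOO.#####++++####+++
255 +++++#######++.ooooOOOOOOOOOOOOOOOO..##++++#####+++
256 ....+++++++++++ooooOOOOOOOOOOOOOOOOOO.+++++####++++
257 .......+.++++..ooooOOOOOOOOOOOOOOOOOOO.+++++##+++++
258 ..............oooooooooOOOOOOOOOOOOOOO.++++++++++++
259 ..............ooooooooooOOOOOOOOOOOOOOo++++++++++++
260 ...............ooooooooooOOOOOOOOOOOOOoo.++++++++++
261 ...............oooooooo....OOOOOOOOOOOOo.++++++++++
```

The rod tip now shows inside the eye, around (302,247), with no contact force. I'll slide on to the bend.

```bash

python3 -m crank '[[-0.007,0,0.012,0],[-0.014,0,0.024,0],[-0.021,0,0.036,0],[-0.028,0,0.046,0],[-0.028,0,0.046,0]]'
python3 -m crank '[[-0.002,0,0.003,0],[-0.004,0,0.005,0],[-0.006,0,0.006,0],[-0.006,0,0.006,0]]'
python3 - <<'E'
from h import *
s=cam('side');im=s['color']
hs=cv2.cvtColor(np.ascontiguousarray(im),cv2.COLOR_RGB2HSV)
for y in range(240,270): print(y,''.join(('O' if (hs[y,x,0]<20 and hs[y,x,1]>105 and hs[y,x,2]>75) else 'o' if (hs[y,x,0]<20 and hs[y,x,1]>105) else '#' if (hs[y,x,1]<60 and hs[y,x,2]>95 ) else '+' if hs[y,x,1]<60 else '.') for x in range(278,330)))
E
```

```text
clock: 17.05
position: [0.5385, 0.0949, 0.1546]
ee_rot: [0.017, 1.0, -0.0, -0.0]
ft_force: [-1.5, 1.1, 2.4]
grip_width: 0.238
grasp_force: 49.8
clock: 17.38
position: [0.54, 0.0949, 0.1526]
ee_rot: [0.016, 1.0, 0.0, -0.001]
ft_force: [-4.0, 1.9, 1.0]
grip_width: 0.237
grasp_force: 49.6
240 +++.................oooooooo.############++++..+++.+
241 ++..................oooooooo.############+++++.++.++
242 ++..................oooooooo.############++.+++...+.
243 +..................ooooooooo.############+++++++.+++
244 +...................ooo....o.############+++....+..+
245 ................o...o.+###+..############+++++.+++++
246 .++..........oOOOOOoo.####+..############+++++++++.+
247 .+++.........OOOOOOO.+####++.############++.+++++++.
248 +++++.......OOOOOOOO.#####+..############+++++++++++
249 ++++++.....OOOOOOOO..##+++.o.############+++++++++++
250 +++++++#++.OOOOOOO.###+++.oo.#############++++++++++
251 +++########.OOOO..+##+++.ooo.#############++++++++++
252 +++########.OOOO.###+++.oOOoo#############+++###++++
253 +++++######.OOO.####++.OOOOOO#############+++####+++
254 +++++++####
[... 196 characters left out ...]
######++####+++.
258 ............ooooOOOOOOOOOOOOOOOO..#############+++++
259 .............oooooooOOOOOOOOOOOOOO.############++++.
260 ................o.ooOOOOOOOOOOOOOOO.###########+++++
261 ...................ooOOOOOOOOOOOOOOO.##+++####++++++
262 ...................oooOOOOOOOOOOOOOOO.+++++###++++++
263 ....................oooOOOOOOOOOOOOOO.++++###+++++++
264 .....................ooooOOOOOOOOOOOO.+++++##+++++++
265 ......................ooooOOOOOOOOOOO.++++++++++++++
266 ..........................ooOOOOOOOOO.++++++++++++++
267 ...................o..++++.ooOOOOOOOOo.++++++++++++.
268 ..............o.......++++..oOOOOOOOOoo++++++++++++.
269 ......................+++++++..OOOOOOOo.++++++...+++
```

The eye is at the bend with the rod through it and light contact. Releasing.

```bash

python3 -m crank '[[0,0,0,0],[0,0,0,0],[0,0,0,0],[0,0,0,0],[0,0,0,0]]' 1
python3 -m crank '[[0,0,0,0],[0.02,0,0,0],[0.06,0,0,0],[0.12,0,0,0],[0.2,0,0,0]]' 1
python3 -m crank '[[0,0,0,0],[0,0,0,0],[0,0,0,0],[0,0,0,0],[0,0,0,0]]' >/dev/null
python3 -m crank '[[0,0,0,0],[0,0,0,0],[0,0,0,0],[0,0,0,0],[0,0,0,0]]' 
python3 - <<'E'
from h import *
s=cam('side');im=s['color']
hs=cv2.cvtColor(np.ascontiguousarray(im),cv2.COLOR_RGB2HSV)
for y in range(240,316): print(y,''.join(('O' if (hs[y,x,0]<20 and hs[y,x,1]>105 and hs[y,x,2]>75) else 'o' if (hs[y,x,0]<20 and hs[y,x,1]>105) else '#' if (hs[y,x,1]<60 and hs[y,x,2]>95 ) else '+' if hs[y,x,1]<60 else '.') for x in range(270,320)))
E
```

```text
clock: 17.85
position: [0.5407, 0.0945, 0.153]
ee_rot: [0.017, 1.0, 0.0, 0.0]
ft_force: [0.9, -0.0, 0.5]
grip_width: 0.928
grasp_force: 0.0
clock: 18.27
position: [0.4602, 0.097, 0.1526]
ee_rot: [0.017, 1.0, -0.001, 0.0]
ft_force: [0.7, -0.1, 1.0]
grip_width: 0.99
grasp_force: 0.0
clock: 19.1
position: [0.4606, 0.0973, 0.1528]
ee_rot: [0.017, 1.0, -0.0, -0.0]
ft_force: [-0.9, 0.6, 0.8]
grip_width: 0.995
grasp_force: 0.0
240 ......+++++.................oooooooo.#############
241 .....++++++.................oooooOoo.#############
242 .....+++++..................ooooOooo.#############
243 .....+++++.................ooooooOoo.#############
244 .....++++...................oo.......#############
245 .....+++....................oo.###+..#############
246 ......+++.+...................#####..#############
247 ........+++..OOOo............+#####..#############
248 ........+++.OOOOOo..........++####+..#############
249 ........+#.OOOOOO..........++##+++.o.#############
250 .......++#.OOOO.#+++......++##+++.oo.#############
251 .......+##OOOO.#######+++++##+++..ooo#############
252 .......++.OO
[... 2803 characters left out ...]
++++++++......................###+++++++
304 oooooooo.+++++++++......................#####+++++
305 oooooooo.+++++++++.....................#######++++
306 oooooooo.++++++++......................##########+
307 oooooooo.++++++++.....................############
308 oooooooo.+++++++......................############
309 ooooooooo.+++++......................#############
310 ooooooooo.+++++......................#############
311 ooooooooo.++++.......................#############
312 .oooooooo.++++......................##############
313 #.ooooooo.+++.......................##############
314 #.ooooooo.+++......................###############
315 +.ooooooo.+++......................###############
```

The scraper hangs on the shank, its eye near (283,252). I'll let it settle, then check the jar and confirm the scene is still.

```bash

python3 -m crank '[[0.05,0,-0.05,0],[0.1,0,-0.1,0],[0.1,0,-0.1,0],[0.1,0,-0.1,0],[0.1,0,-0.1,0]]' >/dev/null
for i in 1 2 3; do python3 -m crank '[[0,0,0,0],[0,0,0,0],[0,0,0,0],[0,0,0,0],[0,0,0,0]]' >/dev/null; done
python3 - <<'E'
from h import *
s1=cam('side')['color'].astype(int)
for i in range(4): s=cam('side')
d=np.abs(cv2.GaussianBlur(s['color'],(5,5),0).astype(int)-cv2.GaussianBlur(s1.astype(np.uint8),(5,5),0)).max(2); print('motion max',d.max(),'in rack',d[220:340,230:320].max())
u,v=proj(s,[.44,-.1,.025]); print('jar pred',u,v)
h=cv2.cvtColor(s['color'],cv2.COLOR_RGB2HSV); m=cv2.inRange(h,(0,90,15),(12,255,110)); m[:, :int(u)-30]=0;m[:,int(u)+30:]=0;m[:int(v)-35]=0;m[int(v)+35:]=0
n,l,st,ce=cv2.connectedComponentsWithStats(m); print(st[1:][st[1:,4]>40],ce[1:][st[1:,4]>40])
print('exp top/bottom',proj(s,[.44,-.1,.051]),proj(s,[.44,-.1,0])); print(readout.get_obs()['clock'])
o,dd=ray(s,282.5,252.5); nn=np.array([.033,1,0]); print('eye',o+dd*((nn@[.595,.094,0]-nn@o)/(nn@dd)),'panel x ~.643, shank z .215')
E
```

```text
motion max 6 in rack 4
jar pred 391.9290797389212 271.4575605848504
[] []
exp top/bottom [392.89497005 263.62545679] [391.02704074 278.77191397]
21.0667
eye [0.63688696 0.09261773 0.21257811] panel x ~.643, shank z .215
```

```bash
python3 - <<'E'
from h import *
s=cam('side');im=s['color'];h=cv2.cvtColor(im,cv2.COLOR_RGB2HSV)
for y in range(250,292,2): print(y,''.join('J' if (im[y,x,0]>1.35*im[y,x,2]+3 and im[y,x].max()<110) else 'k' if im[y,x].max()<60 else '#' if im[y,x].max()>120 else '.' for x in range(360,425)))
print(im[271,385:400])
E
```

```text
250 #########################..kkkk......kkkkkkkkk.##################
252 #########################.kkkk......kkkkkkkkk.###################
254 ########################..kkk........kkkkkkkk.###################
256 ########################..kkkk......kkkkkkkk..###################
258 ########################.kkkkkkkkkkkkkkkkkkk.####################
260 ########################.kkkkkkkkkkkkkkkkkkk.####################
262 ########################.kkkkkkkkkkkkkkkkkk.#####################
264 ########################.kkkkkkkkkkkkkkkkkk.#####################
266 #######################..kkkkkkkkkkkkkkkkJJ.#####################
268 #######################.kkkkkkkkkkkkkkkkJJ..#####################
270 #######################.kkkkkkkkkkkkkkkJJk.######################
272 ######################..kkkkkkkkkkkkkkkkk..######################
274 ######################.kkkkkkkkkkkkkkkkkk..######################
276 ######################.kkkkkkkkkkkkkkkkJJk...####################
278 #####################..kkkkkkkkkkkkkkJkJk.....###################
280 ######################..kkkkkkkkkkkkkkkJk......##################
282 ########################.kkkkkkkkkkkkkkk......###################
284 ########################.kkkkkkkkkkkk.........###################
286 #######################..kkkkkkkkkk......########################
288 #######################..kkkkkkkkk...############################
290 ########################....kkkkkk..#############################
[[18 21 23]
 [21 21 20]
 [24 26 29]
 [25 28 30]
 [18 21 23]
 [11 16 19]
 [20 21 23]
 [23 23 25]
 [19 23 27]
 [20 23 25]
 [21 21 19]
 [16 18 20]
 [17 17 21]
 [20 18 19]
 [26 16 21]]
```

The gripper hides the jar in this view, so I'll raise the arm and check again.

```bash
python3 -m crank '[[0,0.07,-0.05,0],[0,0.14,-0.1,0],[0,0.21,-0.15,0],[0,0.28,-0.2,0],[0,0.3,-0.2,0]]'
python3 -m crank '[[0,0,0,0],[0,0,0,0],[0,0,0,0]]' >/dev/null
python3 - <<'E'
from h import *
s=cam('side');im=s['color']
for y in range(250,292,2): print(y,''.join('J' if (im[y,x,0]>1.35*im[y,x,2]+3 and im[y,x].max()<110) else 'k' if im[y,x].max()<60 else '#' if im[y,x].max()>120 else '.' for x in range(360,425)))
E
```

```text
clock: 21.53
position: [0.4248, 0.2237, 0.2761]
ee_rot: [0.014, 1.0, 0.002, 0.002]
ft_force: [-0.5, 1.2, 0.3]
grip_width: 0.997
grasp_force: 0.0
250 #############.kkkkkkkkkkkkkkkkkkkkkkkkkkk.#######################
252 #############.kkkkkkkkkkkkkkkkkkkkkkkkkkk.#######################
254 ############.kkkkkkkkkkkkkkkkkkkkkkkkkkk.########################
256 ############..kkkkkkkk..kkkkkkkkkkkkkkkk.########################
258 #############.kkkkkk.......kkkkkkkkkkkk..########################
260 #############.kkkkkk.......kkkkkkkkkkkkk.########################
262 #############.kkkkk.......kkkkkkkkkkkkJJJ..######################
264 ############.kkk..........kkkkkkkkkkkkJJJJJ.#####################
266 ############.kkk.........kkkkkkkkkkkkJJJJJJ.#####################
268 ##########..kkk..........kkkkkkkkkkkkJJJJJ.######################
270 ##########.kkkkk.........kkkkkkkkkkkkJJJJk.######################
272 ##########..kkkkkk......kkkkkkkkkkkkJJJJk.#######################
274 ##########.kkkkkkkkkkkkkkkkkkkkkkkkkJJJJk.#######################
276 ##########.kkkkkkkkkkkkkkkkkkkkkkkkkJJJJk..######################
278 ##########.kkkkkkkkkkkkkkkkkkkkkkkkkJJJJk.....###################
280 ##########.kkkkkkkkkkkkkkkkkkkkkkkkJJJJJk......##################
282 #########..kkkkkkkkkkkkkkkkkkkkkJJJJJJJk......###################
284 #########.kkkkkkkkkkkkkkkkkkkkk.kkkkk........####################
286 #########.kkkkkkkkkkkkkkkkkkk.#######....########################
288 #########.kkkkkkkkkkkkkkkkkk.####################################
290 ########.kkkkkkkkkkkkkkkkkkk.####################################
```

The jar's visible edge (column 402, rows 261 to 284) matches a jar standing upright where I put it. Handing in.

```bash
python3 -c "
from h import *
print(manip.hand_in())"
```

```text
the job is handed in; nothing more can be done
None
```

I've handed the job in: the jar stands upright on the turntable clear of the scraper, and the scraper hangs by its eye on the free hook; no verdict came back.

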